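Send the loaded roller carrier down the gravity rail

ROBOT

A 6-joint arm with a two-finger parallel gripper is mounted at the origin on a cart in front of the work surface, level with it; the furniture and walls round the work are solid. World frame = base frame: x ahead of the robot, y to its left, z up, the work surface at z = 0. Lengths are in m, angles in rad, forces in N, time in s.
With the tool pointing down it reaches from about 0.275 to 0.75 m from the base axis. Payload 10.2 kg.
Tool frame: the origin (TCP) lies at the centre of the arm's flange, where the gripper is bolted on; the fingertips stand r.tip_reach ahead of it and the grasp point (between the pads) lies 155 mm ahead of it (r.tip_reach is the distance from the TCP to the fingertips, in m); z points along the fingers, y is the direction in which the jaws open and shut (so a half turn about z gives the same grasp; the last joint's range is limited). The gripper opens to 85 mm and grips with 20 to 120 N. Pads are 22 mm wide; open, the fingers measure 114 mm over their backs; the gripper's body (76 mm by 85 mm) begins 54 mm behind the grasp point. The pads swing forward as they close: fully open they stand 13 mm farther back than shut.
Start: joints at [-1.526, 0.313, 1.498, -0, 1.331, -0.223], TCP at [0.139, -0.506, 0.405] pointing down, gripper open.
Joint ranges: [-2.94, 2.94], [-0.97, 2.17], [0.19, 2.56], [-1.23, 4.37], [0.02, 3.11], [-2.88, 2.88]. Speed limits (rad/s): [2.39, 2.39, 3.01, 3.14, 3.14, 3.14].

INTERFACE

Orientations are given as a unit quaternion [w, x, y, z].
In Python, from cell import telemetry, read_camera, camera_params, sign_off, r gives the robot as it stands.
- The arm moves only by the shell command python3 -m jog 'ROWS'. ROWS is a JSON object of lists of equal length, an entry for each row: "xyz": the shift along the world's x, y, z in mm, a list of three; "rot": the turn, a rotation vector about the world's x, y, z in degrees, a list of three; "jaw": the finger opening in mm, from 0 to 85.4. In form: {"xyz": [[dx, dy, dz], ...], "rot": [[rx, ry, rz], ...], "jaw": [jaw, ...]}. A call has 1 to 8 rows; each row shifts and turns the commanded pose from where the row before left it; what a row does not reach is not made up. A row lasts 1/12 s, in which the tool goes at most 41.7 mm and 7.16 degrees, less where a joint would pass 70% of its speed; a pose out of reach is approached as far as the arm can. A call is refused whole if a number of a shift passes 41.7 or a number of a turn 7.16, either way. A call with a gripper value outside its range is refused whole. The fingers move at their own pace and stop on an object; the grip force is fixed at half the most. Time passes only in rows, so rows that do not move let the fingers close. It gives the time, the measured TCP pose, the force and the opening at its end, in the units of the state.
- telemetry.state(): the state, without advancing time (a new reading comes with each control period).
- read_camera(name): name is "scene" or "top"; returns the picture (480x640x3 uint8, red, green, blue); there is no depth.
- camera_params(name): a dict with "fx", "fy", "cx", "cy" (pixels), "cam_to_world" (4x4, takes a point from camera to world coordinates). Camera axes: x right, y up, looking along -z (the intrinsics and any distortion apply to the point x, -y, -z); pixel columns grow to the right and rows downward; lengths in m; the calibration is good to about 2 mm. A picture is of the moment at which its call begins. camera_params takes no time and is no camera call.
- sign_off(): hands the job in, once; it reports no verdict.
The state is a dict: "clock": time; "joints": joint angles; "qd": joint speeds; "joint_torque": joint torques, N m; "tcp_pos": TCP position; "tool_rot": TCP orientation; "ft_force": force on the tool from outside, world axes, zero at the start; "moment": the same for the moment, N m; "gripper_width": finger opening in m.
Only numpy, scipy, OpenCV 4.12 (cv2) and the standard library are available. Lean on these libraries where they do the work, as an engineer would, in place of code of your own. Each camera call takes 0.05 s, during which the arm holds its last target.

TASK

The carrier with the two brass plugs on it has to go down to the test station. Pick it up by the grip tab on its top, hook it over the sloped rail near the high end, rollers on the rail, and let go there, so that it rolls down by itself and comes to rest against the stop at the low end; do not push or carry it down. Leave the empty carrier where it stands.

Things in the scene. Friction and masses are not known exactly. Their poses are not given: they have to be found in the camera images.
- loaded_carrier_grip (a point): Carrier with two brass plugs: a steel inverted U, 116 high, 100 long (y), 55 wide at the splayed feet, standing on the bench. Grey grip tab on its deck, 14 (x) x 26 (y) x 50 high, grasped across the 14; plugs 26 wide, 31 high at y +-34. Rollers between its side plates (gap 26, 47 at the feet). Same both ways round; 0.4 to 0.7 kg. Point: in the tab, 92 above the feet, 24 below the top, 58 above the rollers' undersides.
- empty_carrier_grip (a point): The same carrier without plugs (two bare round sockets on its deck); it stands on the bench beside the loaded one, on either side, 0.15 to 0.35 m away, and is to stay there. Point in its grip tab and axes (x across the tab, y along the carrier, z up) as for the loaded one.
- track: Rail: square aluminium tube 16 wide, 340 long, on a grey stand with two posts 12 thick, sloping 9 degrees. Origin: middle of the tube's top face at the loading place near the high end, 128 above the bench (105 of tube uphill of it). y along the tube uphill, x across, z square to the top face. On the rail a carrier's grip point is at z = 58; let go, it rolls down by itself in 1 to 6 s.
- stop_face (a point): Stop at the rail's low end: dark plate 60 wide with a rubber pad, 58 higher than the rail's top. Point: middle of the tube's top face in the plane of the pad's face, 208 downhill of the loading place. A carrier resting against the pad has its grip point 50 uphill of this.

How it is judged:
By the outcome, as a careful person would: the job done as asked, in the order asked, and still so for the second after the job is handed in, with the robot touching nothing.
It also fails if it takes over 35 s, if anything falls off the work surface, if the arm or the gripper's body presses on something with over 40 N, if the wrist force passes 120 N, or if a joint passes its speed limit or range.

## Working session

There is one attempt and no reset: what is moved stays moved. The work goes in short steps, Python scripts to look and compute and a shell command to move; the robot and the scene stay as the last step left them, time stands still between calls to the robot, and variables do not carry over. Pictures are saved under pics/ and viewed, and the job is handed in when it is done.

```bash
ls; mkdir -p pics; python3 - <<'E'
from cell import *
import cv2
for n in("scene","top"):
    im=read_camera(n); cv2.imwrite(f"pics/{n}0.png",im[:,:,::-1])
    p=camera_params(n); print(n,p)
print(telemetry.state(), r.tip_reach)
E
```

```text
pics
scene {'fx': 572.3076560454921, 'fy': 572.3076560454921, 'cx': 317.519572960188, 'cy': 232.42524365138192, 'cam_to_world': array([[-0.45588002,  0.54373982, -0.70464205, -0.04110734],
       [-0.89003887, -0.27667565,  0.36232775,  0.4859363 ],
       [ 0.00205473,  0.79233679,  0.61008048,  0.66632722],
       [ 0.        ,  0.        ,  0.        ,  1.        ]])}
top {'fx': 582.7908473886145, 'fy': 582.7908473886145, 'cx': 315.3205947027461, 'cy': 242.29686824283337, 'cam_to_world': array([[ 0.00429947,  0.99642906, -0.08432457,  0.48841632],
       [-0.9997958 ,  0.00594837,  0.01931266,  0.19783798],
       [ 0.01974529,  0.08422432,  0.99625117,  1.03663644],
       [ 0.        ,  0.        ,  0.        ,  1.        ]])}
{'clock': 0.1, 'joints': array([-1.52639880e+00,  3.13407262e-01,  1.49833346e+00,  3.10061293e-05,
        1.33100099e+00, -2.23396584e-01]), 'qd': array([-1.13361559e-05, -1.88095360e-03, -1.46057628e-03, -1.11032335e-03,
       -2.00574706e-03, -8.34861050e-04]), 'joint_torque': array([ 2.86199822e-03, -4.12903798e+01, -2.60144144e+01, -2.32633938e-04,
        3.01663931e-03,  7.57681960e-06]), 'tcp_pos': array([ 0.13890886, -0.50626447,  0.40419584]), 'tool_rot': array([-5.70883581e-04,  9.91049503e-01,  1.33493641e-01,  6.63485322e-05]), 'ft_force': array([ 0.02637576,  0.16312488, -0.0472922 ]), 'moment': array([-0.01699595,  0.01953327, -0.04547666]), 'gripper_width': 0.08510800247136008} 0.1734
```

View pics/scene0.png

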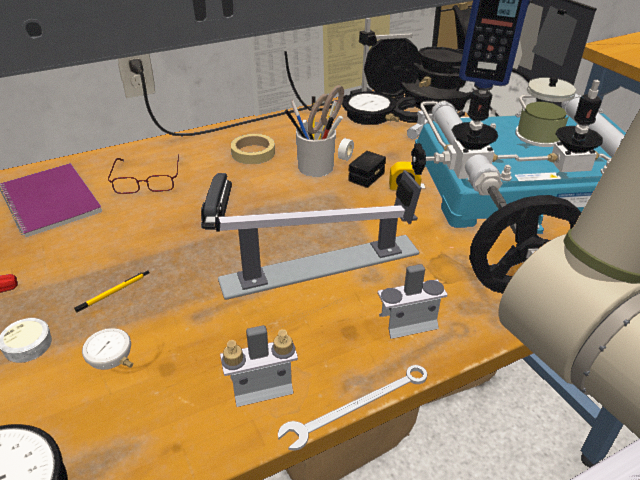

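View pics/top0.png

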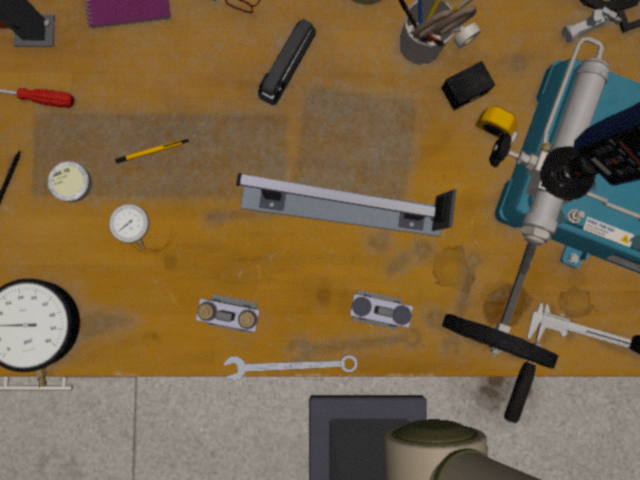

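The scene view shows the loaded carrier (tab near 258,340), the empty one (415,280), and the rail with its high end left (~215,222) and its stop right (~408,195). In the top view they are at (228,313), (381,310), and the rail runs (239,180) to (437,211). I'll zoom in to get precise pixels.

```bash
python3 - <<'E'
import cv2,numpy as np
s=cv2.imread("pics/scene0.png");t=cv2.imread("pics/top0.png")
def crop(im,x,y,w,h,k):return cv2.resize(im[y:y+h,x:x+w],None,fx=k,fy=k,interpolation=cv2.INTER_CUBIC)
a=np.vstack([crop(t,190,285,80,55,8)])
cv2.imwrite("pics/c1.png",a)
cv2.imwrite("pics/c2.png",crop(s,215,320,90,85,7))
cv2.imwrite("pics/c3.png",crop(t,230,165,235,75,3.4))
cv2.imwrite("pics/c4.png",crop(s,195,165,235,135,3.4))
E
```

```text
(no output)
```

View pics/c1.png

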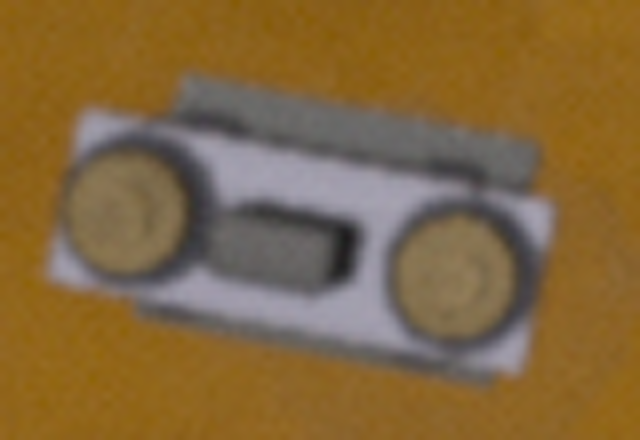

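View pics/c2.png

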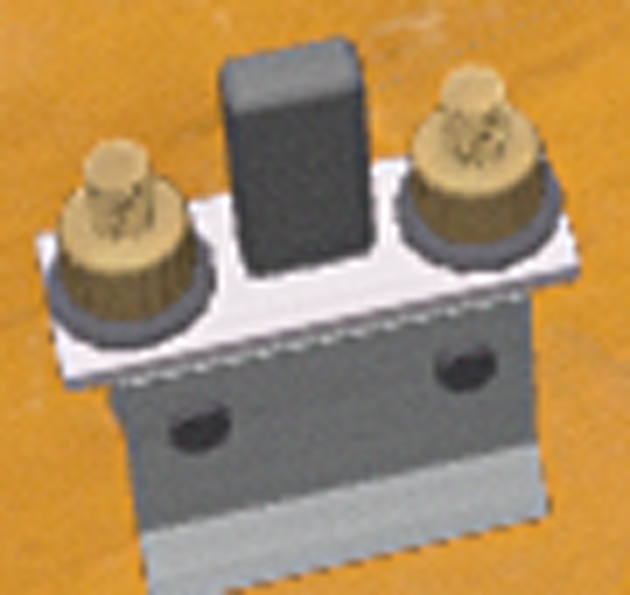

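View pics/c3.png

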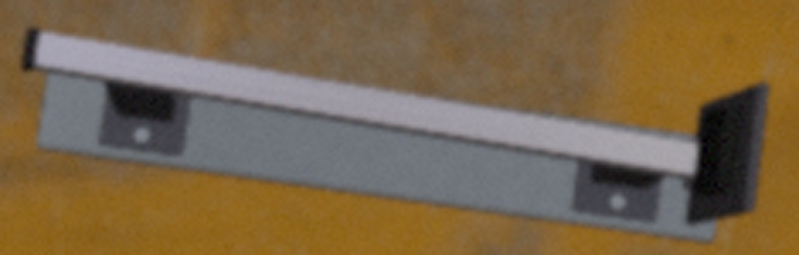

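View pics/c4.png

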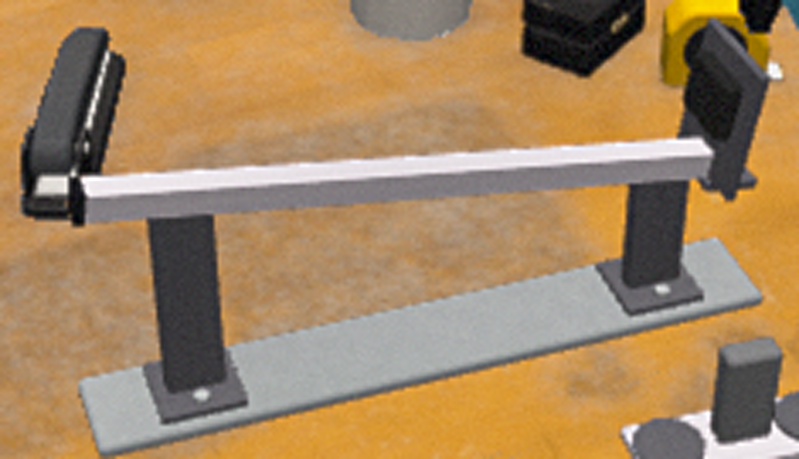

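```bash
cat > h.py <<'E'
import numpy as np
from cell import camera_params
def ray(n,u,v):
    p=camera_params(n);M=p['cam_to_world']
    d=M[:3,:3]@np.array([(u-p['cx'])/p['fx'],-(v-p['cy'])/p['fy'],-1]);return M[:3,3],d/np.linalg.norm(d)
def onz(n,u,v,z):
    o,d=ray(n,u,v);return o+d*(z-o[2])/d[2]
def tri(a,b):
    (o1,d1),(o2,d2)=ray('top',*a),ray('scene',*b)
    s=np.linalg.lstsq(np.c_[d1,-d2],o2-o1,rcond=None)[0]
    p,q=o1+s[0]*d1,o2+s[1]*d2;return (p+q)/2,np.linalg.norm(p-q)
def uc(X,Y,x0,y0,k):return ((X+.5)/k-.5+x0,(Y+.5)/k-.5+y0)
E
python3 - <<'E'
from h import *
np.set_printoptions(precision=4,suppress=True)
C1=lambda X,Y:uc(X,Y,190,285,8);C2=lambda X,Y:uc(X,Y,215,320,7)
C3=lambda X,Y:uc(X,Y,230,165,3.4);C4=lambda X,Y:uc(X,Y,195,165,3.4)
t=C1(270,253);s=C2(290,74)
print("tab",tri(t,s),onz('top',*t,.116),onz('scene',*s,.116))
D=[onz('top',*C1(*c),.066) for c in((80,110),(553,205),(520,372),(48,280))]
print("deck",np.mean(D,0),D, [np.linalg.norm(D[i]-D[i-1]) for i in range(4)])
S=[onz('scene',*C2(*c),.066) for c in((40,238),(405,160),(578,265),(68,385))]
print("deckS",S)
e=D[0]-D[1]+D[3]-D[2];print("carrier yaw of long axis",np.degrees(np.arctan2(e[1],e[0])))
for X in((125,212),(455,272)):print("plug",onz('top',*C1(*X),.097))
th=C3(36.5,50);sh=C4(86.5,187.5);tl=C3(698.5,156);sl=C4(708,148.5)
H,g=tri(th,sh);L,g2=tri(tl,sl);print("hi",H,g,"lo",L,g2,np.linalg.norm(H-L))
h2=onz('top',*th,.1444)
for z in(.0954,.091):print(onz('top',*tl,z))
print(h2)
for n,a in(('scene',sh),):print(onz(n,*a,.1444))
print(onz('scene',*sl,.0954),onz('scene',*sl,.091))
E
```

```text
tab (array([0.4492, 0.3235, 0.1133]), np.float64(0.0006872136918397306)) [0.4495 0.3234 0.116 ] [0.4466 0.324  0.116 ]
deck [0.4497 0.324  0.066 ] [array([0.4766, 0.3699, 0.066 ]), array([0.4574, 0.2721, 0.066 ]), array([0.4232, 0.2785, 0.066 ]), array([0.4417, 0.3757, 0.066 ])] [np.float64(0.03534057789874703), np.float64(0.09959591020043625), np.float64(0.03477983266486123), np.float64(0.09895490890651493)]
deckS [array([0.4735, 0.3683, 0.066 ]), array([0.4596, 0.2978, 0.066 ]), array([0.4204, 0.2788, 0.066 ]), array([0.4377, 0.3754, 0.066 ])]
carrier yaw of long axis 79.08181761441105
plug [0.4567 0.355  0.097 ]
plug [0.4451 0.2891 0.097 ]
hi [0.6606 0.2957 0.1431] 0.0028412735728141373 lo [ 0.6211 -0.0198  0.0885] 0.004912058181434125 0.3226091682055667
[ 0.6214 -0.0161  0.0954]
[ 0.622  -0.0171  0.091 ]
[0.661  0.2969 0.1444]
[0.658  0.295  0.1444]
[ 0.6122 -0.016   0.0954] [ 0.6172 -0.0198  0.091 ]
```

```bash
python3 - <<'E'
from h import *
np.set_printoptions(precision=4,suppress=True)
print("wheel c",tri((500,341),(525,250)))
print("lever", tri((520,392),(0,0)) if 0 else [onz('top',520,392,z) for z in(0.05,.15,.25)])
print("wheel ends",[onz('top',*p,z) for p in((445,320),(556,362)) for z in(.1,.2)])
for s in((540,197),(500,205)):print("wheel top scene z for y:",[onz('scene',*s,z) for z in(.15,.2,.25,.3)])
E
python3 - <<'E'
import cv2
s=cv2.imread("pics/scene0.png");cv2.imwrite("pics/w.png",cv2.resize(s[80:340,400:640],None,fx=2.3,fy=2.3))
E
```

```text
wheel c (array([ 0.4143, -0.1092,  0.1126]), np.float64(0.007498546144722124))
lever [array([ 0.3224, -0.1652,  0.05  ]), array([ 0.3392, -0.1284,  0.15  ]), array([ 0.356 , -0.0916,  0.25  ])]
wheel ends [array([ 0.444 , -0.0287,  0.1   ]), array([ 0.4487, -0.0045,  0.2   ]), array([ 0.378 , -0.2059,  0.1   ]), array([ 0.3898, -0.1628,  0.2   ])]
wheel top scene z for y: [array([ 0.476 , -0.1827,  0.15  ]), array([ 0.4259, -0.1179,  0.2   ]), array([ 0.3758, -0.0532,  0.25  ]), array([0.3258, 0.0116, 0.3   ])]
wheel top scene z for y: [array([ 0.4878, -0.1098,  0.15  ]), array([ 0.4366, -0.0521,  0.2   ]), array([0.3853, 0.0056, 0.25  ]), array([0.3341, 0.0632, 0.3   ])]
```

View pics/w.png

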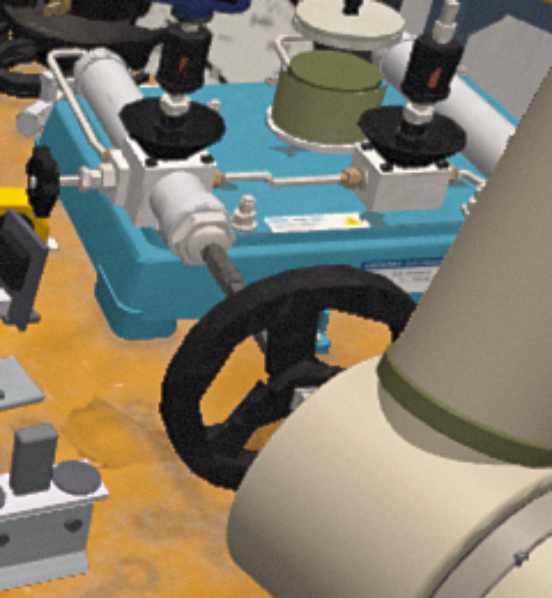

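```bash
python3 -m jog '{"xyz":[[13,35,5],[13,35,5],[13,35,5],[13,35,5],[13,35,0],[13,35,0],[13,35,0],[13,35,0]],"rot":[[0,0,2.7],[0,0,2.7],[0,0,2.7],[0,0,2.7],[0,0,2.7],[0,0,2.7],[0,0,2.7],[0,0,2.7]],"jaw":[85,85,85,85,85,85,85,85]}'
python3 -m jog '{"xyz":[[13,35,0],[13,35,0],[13,35,0],[13,35,0],[13,35,0],[13,35,0],[13,35,0],[13,35,0]],"rot":[[0,0,2.7],[0,0,2.7],[0,0,2.7],[0,0,2.7],[0,0,2.7],[0,0,2.7],[0,0,2.7],[0,0,2.7]],"jaw":[85,85,85,85,85,85,85,85]}'
```

```text
clock: 0.77
tcp_pos: [0.243, -0.2245, 0.4245]
tool_rot: [-0.0, 0.948, 0.318, 0.0]
ft_force: [0.7, 0.3, 0.1]
gripper_width: 0.0847
clock: 1.43
tcp_pos: [0.3468, 0.0558, 0.4247]
tool_rot: [0.0, 0.872, 0.49, 0.0]
ft_force: [1.0, -1.7, 0.0]
gripper_width: 0.0852
```

```bash
python3 -m jog '{"xyz":[[12.6,33.5,-10],[12.6,33.5,-10],[12.6,33.5,-10],[12.6,33.5,-10],[12.6,33.5,-10],[12.6,33.5,-10],[12.6,33.5,-10],[13,33.5,-10]],"rot":[[0,0,2.6],[0,0,2.6],[0,0,2.6],[0,0,2.6],[0,0,2.6],[0,0,2.6],[0,0,2.6],[0,0,2.4]],"jaw":[60,60,60,60,60,60,60,60]}'
python3 -m jog '{"xyz":[[0,0,0],[0,0,0]],"rot":[[0,0,0],[0,0,0]],"jaw":[60,60]}'
python3 - <<'E'
from cell import *
import cv2,numpy as np
for n in("scene","top"):
    im=read_camera(n); cv2.imwrite(f"pics/{n}1.png",im[:,:,::-1])
a=cv2.imread("pics/scene1.png")[200:430,150:400];b=cv2.imread("pics/top1.png")[230:380,150:310]
cv2.imwrite("pics/a1.png",cv2.resize(a,None,fx=2.4,fy=2.4));cv2.imwrite("pics/b1.png",cv2.resize(b,None,fx=4,fy=4))
s=telemetry.state();print(s['tcp_pos'],s['tool_rot'])
E
```

```text
clock: 2.1
tcp_pos: [0.4482, 0.3236, 0.3437]
tool_rot: [-0.0, 0.77, 0.638, -0.0]
ft_force: [-0.3, -0.5, 0.4]
gripper_width: 0.0599
clock: 2.27
tcp_pos: [0.448, 0.3227, 0.3432]
tool_rot: [-0.0, 0.77, 0.638, -0.001]
ft_force: [0.2, 0.1, 0.2]
gripper_width: 0.0601
[0.44791523 0.32119466 0.34479636] [ 4.25593704e-05  7.70994553e-01  6.36841702e-01 -2.10442297e-04]
```

View pics/a1.png

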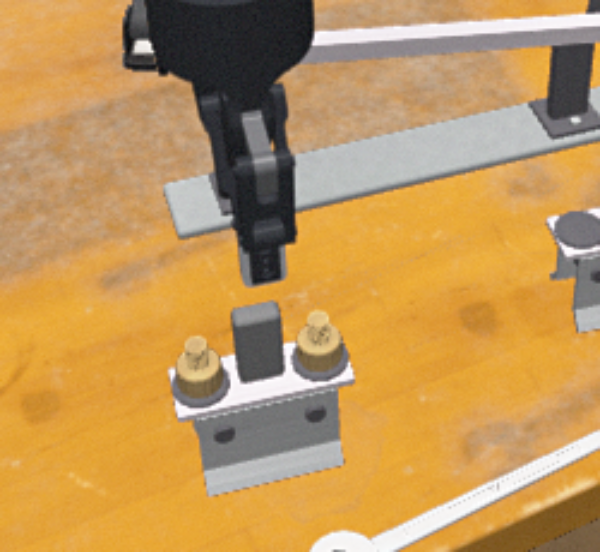

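View pics/b1.png

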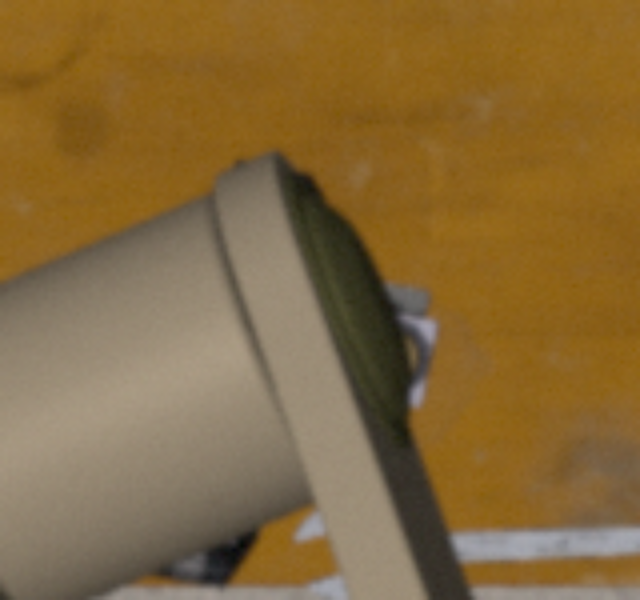

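The scene view shows the near finger directly over the tab (263,~270 in the crop, tab at 258,305), so it's aligned. Next: descend and close.

```bash
python3 -m jog '{"xyz":[[0,1,-35],[0,0,-33],[0,0,-22],[0,0,-8],[0,0,0]],"rot":[[0,0,0],[0,0,0],[0,0,0],[0,0,0],[0,0,0]],"jaw":[60,60,60,60,60]}'
python3 -m jog '{"xyz":[[0,0,0],[0,0,0],[0,0,0],[0,0,0],[0,0,0],[0,0,0]],"rot":[[0,0,0],[0,0,0],[0,0,0],[0,0,0],[0,0,0],[0,0,0]],"jaw":[0,0,0,0,0,0]}'
```

```text
clock: 2.78
tcp_pos: [0.448, 0.3218, 0.2461]
tool_rot: [-0.0, 0.771, 0.637, -0.001]
ft_force: [0.0, 0.6, -0.1]
gripper_width: 0.0602
clock: 3.28
tcp_pos: [0.4483, 0.3228, 0.2479]
tool_rot: [0.0, 0.771, 0.637, 0.001]
ft_force: [-1.0, -0.4, 6.8]
gripper_width: 0.0132
```

```bash
python3 -m jog '{"xyz":[[0,0,5],[0,0,15],[0,0,25],[0,0,30],[0,0,30],[0,0,30],[0,0,30],[0,0,25]],"rot":[[0,0,0],[0,0,0],[0,0,0],[0,0,0],[0,0,0],[0,0,0],[0,0,0],[0,0,0]],"jaw":[0,0,0,0,0,0,0,0]}'
python3 -m jog '{"xyz":[[0,0,0],[0,0,0],[0,0,0]],"rot":[[0,0,0],[0,0,0],[0,0,0]],"jaw":[0,0,0]}'
python3 - <<'E'
from cell import *
import cv2
im=read_camera("scene"); cv2.imwrite("pics/scene2.png",im[:,:,::-1])
from h import *
s=telemetry.state();print(s['tcp_pos'],s['tool_rot'],s['ft_force'],s['gripper_width'])
E
```

```text
clock: 3.95
tcp_pos: [0.4477, 0.3226, 0.4387]
tool_rot: [0.0, 0.771, 0.637, 0.0]
ft_force: [0.4, 0.6, -5.1]
gripper_width: 0.0132
clock: 4.2
tcp_pos: [0.448, 0.3226, 0.4347]
tool_rot: [-0.0, 0.771, 0.637, -0.002]
ft_force: [-0.1, 0.6, -5.3]
gripper_width: 0.0131
[0.44802697 0.32267224 0.43448621] [-5.39317866e-04  7.70815954e-01  6.37054678e-01 -1.95205343e-03] [-1.09297359  0.46763482 -5.22217482] 0.01325673707203076
```

View pics/scene2.png

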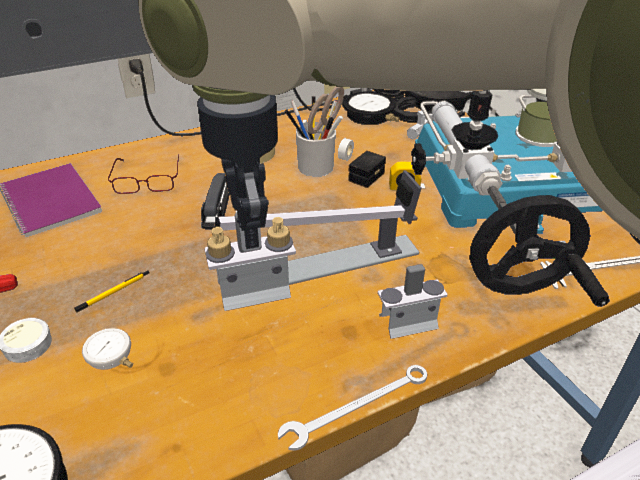

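The carrier is held upright at (248,270), with a load of about 5.3 N, or 0.53 kg. Before placing it I'll cross-check the rail direction using the base plate and bolts.

```bash
python3 - <<'E'
from h import *
C3=lambda X,Y:uc(X,Y,230,165,3.4);C4=lambda X,Y:uc(X,Y,195,165,3.4)
def ang(n,C,a,b,za,zb):
    d=onz(n,*C(*a),za)-onz(n,*C(*b),zb);print(n,onz(n,*C(*a),za).round(4),onz(n,*C(*b),zb).round(4),np.degrees(np.arctan2(d[1],d[0])).round(2))
ang('top',C3,(141,135),(617,202),.012,.012)
ang('scene',C4,(202,395),(662,290),.012,.012)
ang('top',C3,(40,148),(715,240),.006,.006)
ang('scene',C4,(103,453),(762,298),.006,.006)
ang('top',C3,(38,32),(700,137),.1444,.0954)
ang('top',C3,(35,68),(697,175),.1444,.0954)
E
```

```text
top [0.6421 0.2566 0.012 ] [0.6087 0.008  0.012 ] 82.33
scene [0.644  0.2539 0.012 ] [0.6098 0.0055 0.012 ] 82.16
top [0.6358 0.3097 0.006 ] [ 0.5896 -0.0445  0.006 ] 82.57
scene [0.6335 0.3101 0.006 ] [ 0.5859 -0.0427  0.006 ] 82.32
top [0.6693 0.2963 0.1444] [ 0.6306 -0.0169  0.0954] 82.97
top [0.6527 0.2975 0.1444] [ 0.6122 -0.0152  0.0954] 82.62
```

```bash
python3 -m jog '{"xyz":[[25,-20,0],[25,-20,0],[25,-20,0],[25,-20,0],[25,-20,0],[25,-20,0],[25,-20,0],[19,-20,0]],"rot":[[0,0,1.2],[0,0,1.2],[0,0,1.2],[2,-0.25,0],[2,-0.25,0],[2,-0.25,0],[2,-0.25,0],[1,-0.13,0]],"jaw":[0,0,0,0,0,0,0,0]}'
python3 -m jog '{"xyz":[[0,-5,-13],[0,0,-12],[0,0,0]],"rot":[[0,0,0],[0,0,0],[0,0,0]],"jaw":[0,0,0]}'
python3 - <<'E'
from cell import *
import cv2
for n in("scene","top"):
    im=read_camera(n); cv2.imwrite(f"pics/{n}3.png",im[:,:,::-1])
from h import *
from scipy.spatial.transform import Rotation as R
s=telemetry.state();q=s['tool_rot'];M=R.from_quat([*q[1:],q[0]]).as_matrix();print(s['tcp_pos'],"grip",s['tcp_pos']+.155*M[:,2],"z",M[:,2],"x",M[:,0])
E
```

```text
clock: 4.92
tcp_pos: [0.6438, 0.1612, 0.4341]
tool_rot: [-0.054, 0.748, 0.659, 0.058]
ft_force: [0.0, 1.1, -4.6]
gripper_width: 0.0131
clock: 5.17
tcp_pos: [0.6425, 0.157, 0.4066]
tool_rot: [-0.055, 0.749, 0.658, 0.056]
ft_force: [-0.6, 0.7, -5.1]
gripper_width: 0.0132
[0.64216357 0.1578395  0.41034394] grip [0.64475351 0.18204879 0.25726813] z [ 0.01670933  0.15618895 -0.98758585] x [0.12511299 0.97963392 0.15704817]
```

View pics/scene3.png

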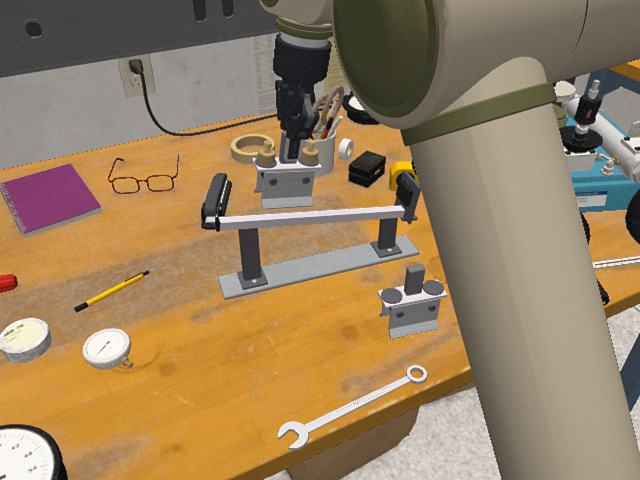

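View pics/top3.png

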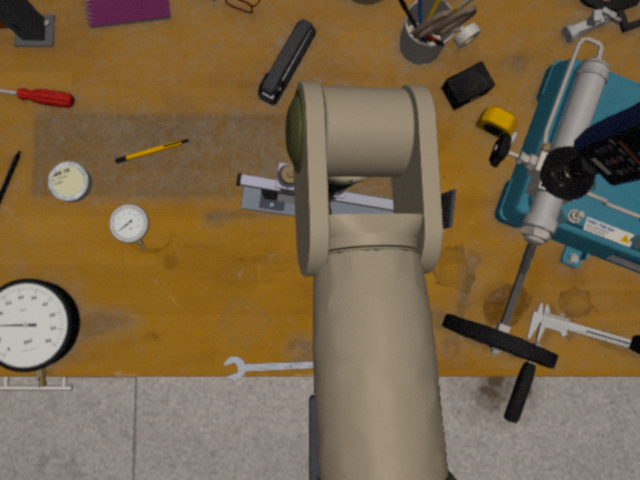

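```bash
python3 - <<'E'
from h import *
import cv2
p=camera_params('scene');M=np.linalg.inv(p['cam_to_world'])
def proj(P):
    c=M[:3,:3]@P+M[:3,3];return (p['cx']+p['fx']*c[0]/-c[2],p['cy']-p['fy']*c[1]/-c[2])
u=np.array([.124,.98,.1564]);n=np.array([-.0196,-.155,.988]);c=np.cross(u,n);c*=-1 if c[0]<0 else 1
g=np.array([.6448,.182,.2563])
im=cv2.imread("pics/scene3.png")
for P in[g-.017*c+.05*s*u-.026*n for s in(1,-1)]+[g+.024*n]+[g-.0275*c+.035*s*u-.092*n for s in(1,-1)]:
    q=proj(P);print(np.round(q,1))
cv2.imwrite("pics/z3.png",cv2.resize(im[80:240,195:355],None,fx=4,fy=4,interpolation=cv2.INTER_CUBIC))
E
```

```text
[257.  165.2]
[321.  162.7]
[290.3 127.8]
[264.5 206.8]
[307.9 203.9]
```

View pics/z3.png

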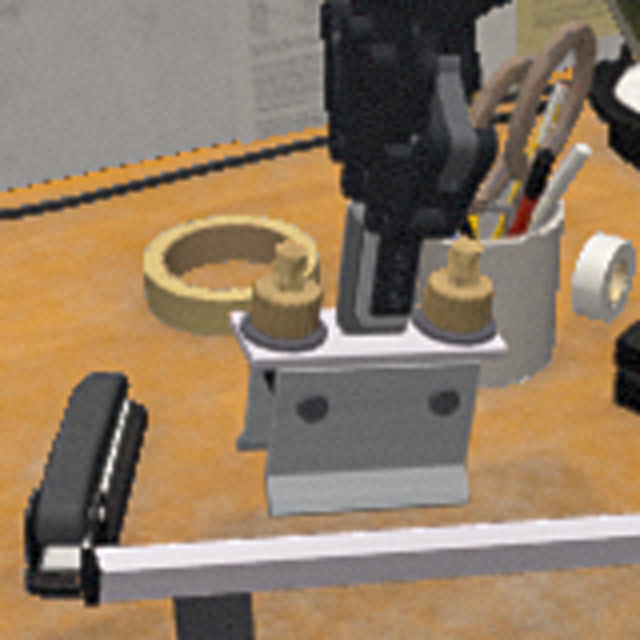

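The held carrier lies within 1–2 px of where the robot pose predicts it: foot edge at (262–312, 207), parallel to the rail. It is laterally centred to about 1 mm, so I'll lower it over the rail.

```bash
python3 -m jog '{"xyz":[[1,0,-10],[0,0,-15],[0,0,-15],[0,0,-12],[0,0,-6],[0,0,0]],"rot":[[0,0,0],[0,0,0],[0,0,0],[0,0,0],[0,0,0],[0,0,0]],"jaw":[0,0,0,0,0,0]}'
python3 - <<'E'
from cell import *
import cv2
im=read_camera("scene");cv2.imwrite("pics/z4.png",cv2.resize(im[100:280,195:435,::-1],None,fx=3.2,fy=3.2,interpolation=cv2.INTER_CUBIC))
print(telemetry.state())
E
```

```text
clock: 5.77
tcp_pos: [0.6429, 0.158, 0.3522]
tool_rot: [-0.053, 0.748, 0.659, 0.058]
ft_force: [-0.6, 0.4, -5.8]
gripper_width: 0.0131
{'clock': 5.8167, 'joints': array([0.04477442, 0.64914894, 1.11990889, 0.15994121, 1.34888465,
       0.13764842]), 'qd': array([-0.00181968, -0.01863129, -0.02715847,  0.00102249,  0.00612717,
        0.00173187]), 'joint_torque': array([ 4.24609185e-03, -5.79653335e+01, -2.72525918e+01,  6.12988528e-01,
       -1.73522062e-01, -1.72628229e-02]), 'tcp_pos': array([0.64306204, 0.15796499, 0.35352005]), 'tool_rot': array([-0.05250702,  0.7479754 ,  0.65900662,  0.05904302]), 'ft_force': array([ 0.64409893, -0.25759214, -4.51189391]), 'moment': array([-0.18143061,  0.04493218,  0.01023449]), 'gripper_width': 0.013017593998178513}
```

View pics/z4.png

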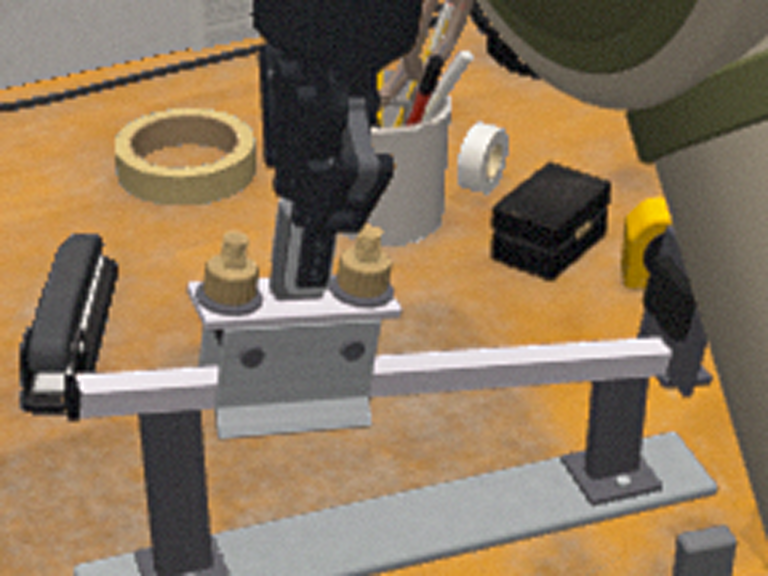

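The picture shows the rail entering between the two side plates, with no side force. Another ~15 mm to go until the rollers touch.

```bash
python3 -m jog '{"xyz":[[0,0,-5],[0,0,-4],[0,0,-2],[0,0,0]],"rot":[[0,0,0],[0,0,0],[0,0,0],[0,0,0]],"jaw":[0,0,0,0]}'
python3 -m jog '{"xyz":[[0,0,-1],[0,0,-1],[0,0,0]],"rot":[[0,0,0],[0,0,0],[0,0,0]],"jaw":[0,0,0]}'
```

```text
clock: 6.15
tcp_pos: [0.6431, 0.1577, 0.3423]
tool_rot: [-0.053, 0.748, 0.659, 0.059]
ft_force: [0.4, 0.5, -4.4]
gripper_width: 0.0131
clock: 6.4
tcp_pos: [0.6431, 0.1577, 0.3406]
tool_rot: [-0.052, 0.748, 0.659, 0.059]
ft_force: [-0.3, -0.2, -4.9]
gripper_width: 0.0132
```

```bash
python3 -m jog '{"xyz":[[0,0,-1],[0,0,-0.5],[0,0,0]],"rot":[[0,0,0],[0,0,0],[0,0,0]],"jaw":[0,0,0]}'
python3 -m jog '{"xyz":[[0,0,-1],[0,0,0]],"rot":[[0,0,0],[0,0,0]],"jaw":[0,0]}'
```

```text
clock: 6.65
tcp_pos: [0.6431, 0.1577, 0.3391]
tool_rot: [-0.052, 0.748, 0.659, 0.059]
ft_force: [-0.2, 0.5, -5.1]
gripper_width: 0.0133
clock: 6.82
tcp_pos: [0.6431, 0.1577, 0.339]
tool_rot: [-0.052, 0.748, 0.659, 0.06]
ft_force: [-1.2, -1.4, 0.0]
gripper_width: 0.0137
```

Fz has gone from −5 N to 0, so the rollers are on the rail. Now open the jaws and retreat along the tool axis.

```bash
python3 -m jog '{"xyz":[[0,0,0],[0,0,0],[0,-2,15],[0,-5,30],[-1,-6,35],[-1,-6,35],[0,0,0],[0,0,0]],"rot":[[0,0,0],[0,0,0],[0,0,0],[0,0,0],[0,0,0],[0,0,0],[0,0,0],[0,0,0]],"jaw":[85,85,85,85,85,85,85,85]}'
python3 - <<'E'
from cell import *
import cv2
im=read_camera("scene");cv2.imwrite("pics/z5.png",im[:,:,::-1])
E
```

```text
clock: 7.48
tcp_pos: [0.6409, 0.1385, 0.4557]
tool_rot: [-0.051, 0.748, 0.659, 0.061]
ft_force: [0.5, -0.1, -2.0]
gripper_width: 0.0849
```

View pics/z5.png

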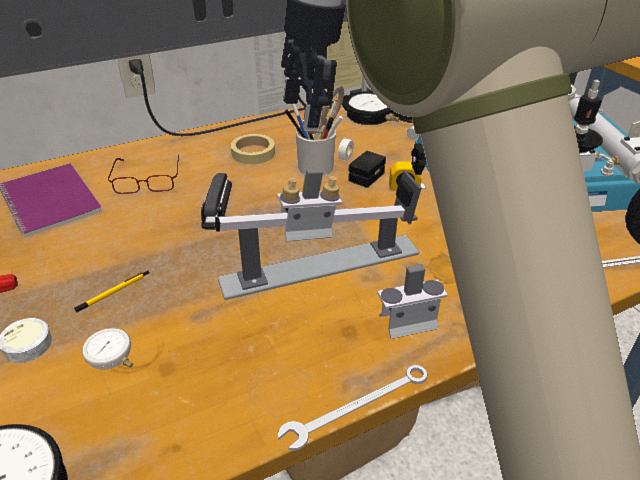

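The gripper is clear above, and the carrier (now at 310,205) is rolling down the rail by itself. I'll wait for it.

```bash
python3 -m jog '{"xyz":[[-10,15,10],[-10,15,10],[-10,15,10],[-10,15,0],[0,0,0],[0,0,0],[0,0,0],[0,0,0]],"rot":[[0,0,0],[0,0,0],[0,0,0],[0,0,0],[0,0,0],[0,0,0],[0,0,0],[0,0,0]],"jaw":[85,85,85,85,85,85,85,85]}'
for i in 1 2; do python3 -m jog '{"xyz":[[0,0,0],[0,0,0],[0,0,0],[0,0,0],[0,0,0],[0,0,0],[0,0,0],[0,0,0]],"rot":[[0,0,0],[0,0,0],[0,0,0],[0,0,0],[0,0,0],[0,0,0],[0,0,0],[0,0,0]],"jaw":[85,85,85,85,85,85,85,85]}'; done
python3 - <<'E'
from cell import *
import cv2
im=read_camera("scene");cv2.imwrite("pics/z6.png",im[:,:,::-1])
im=read_camera("top");cv2.imwrite("pics/t6.png",im[:,:,::-1])
E
```

```text
clock: 8.2
tcp_pos: [0.6017, 0.198, 0.4822]
tool_rot: [-0.053, 0.748, 0.659, 0.059]
ft_force: [0.2, 1.2, 0.3]
gripper_width: 0.0851
clock: 8.87
tcp_pos: [0.6011, 0.1987, 0.4832]
tool_rot: [-0.052, 0.748, 0.659, 0.059]
ft_force: [0.3, 0.7, -0.1]
gripper_width: 0.0851
clock: 9.53
tcp_pos: [0.6011, 0.1987, 0.4832]
tool_rot: [-0.052, 0.748, 0.659, 0.059]
ft_force: [-0.5, 0.6, 1.1]
gripper_width: 0.0847
```

View pics/z6.png

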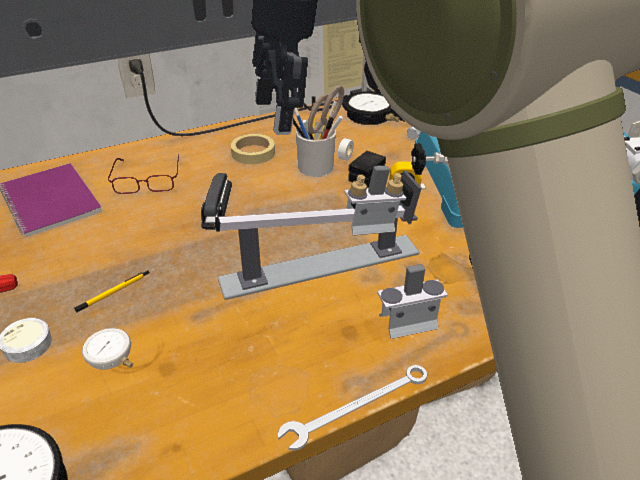

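View pics/t6.png

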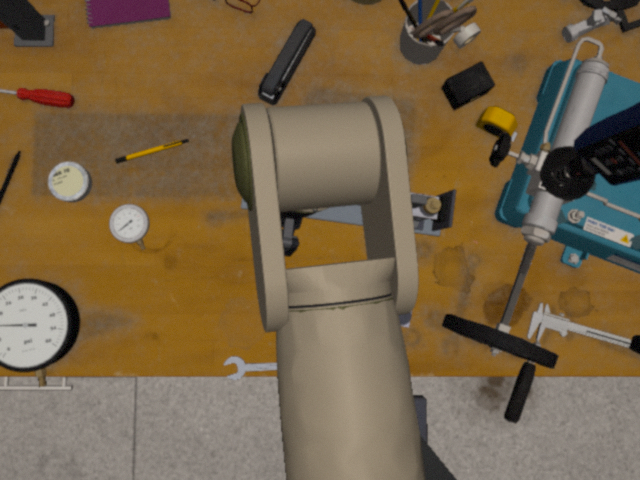

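The carrier is at the stop (375,205 in scene). I'll wait another second and confirm that it has stopped and is touching the pad.

```bash
for i in 1 2; do python3 -m jog '{"xyz":[[0,0,0],[0,0,0],[0,0,0],[0,0,0],[0,0,0],[0,0,0],[0,0,0],[0,0,0]],"rot":[[0,0,0],[0,0,0],[0,0,0],[0,0,0],[0,0,0],[0,0,0],[0,0,0],[0,0,0]],"jaw":[85,85,85,85,85,85,85,85]}'|head -1; done
python3 - <<'E'
from cell import *
import cv2,numpy as np
from h import *
im=read_camera("scene")[:,:,::-1].copy()
a=cv2.imread("pics/z6.png");print(np.abs(im.astype(int)-a)[150:250,320:430].mean(), np.abs(im.astype(int)-a)[300:,0:200].mean(),np.abs(im.astype(int)-cv2.imread("pics/scene0.png"))[262:340,375:445].mean())
cv2.imwrite("pics/z7.png",cv2.resize(im[150:260,320:440],None,fx=5,fy=5,interpolation=cv2.INTER_CUBIC))
p=camera_params('scene');M=np.linalg.inv(p['cam_to_world'])
# expected tab top centre at rest
u=np.array([.124,.98,.1564]);n=np.array([-.0196,-.155,.988])
for d in(158,150,163):
    P=np.array([.6468,.190,.128])-u*d/1000+.082*n
    c=M[:3,:3]@P+M[:3,3];print(d,p['cx']+p['fx']*c[0]/-c[2],p['cy']-p['fy']*c[1]/-c[2])
E
```

```text
clock: 10.3
clock: 10.97
2.9274848484848484 2.5850185185185186 3.006166056166056
158 383.6020165985076 165.58391579829907
150 379.23241794654814 165.7681940485761
163 386.31920711406644 165.46932424109684
```

View pics/z7.png

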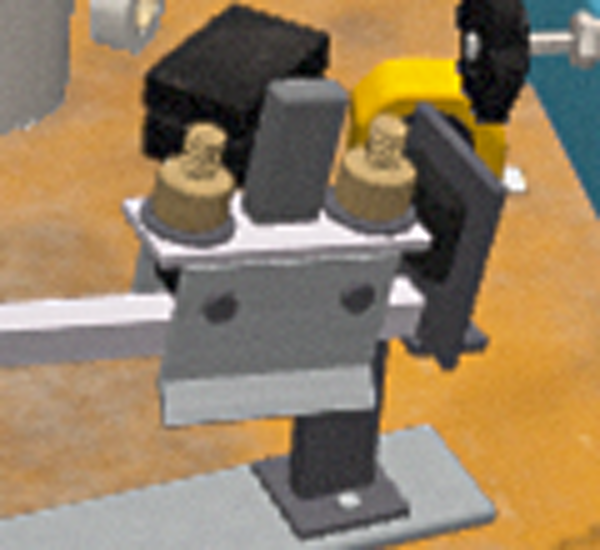

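```bash
python3 - <<'E'
from h import *
import cv2
u=np.array([.124,.98,.1564]);n=np.array([-.0196,-.155,.988]);c=np.cross(u,n)
O=np.array([.6455,.190,.128])
def rp(px,h):  # intersect with plane h above rail top -> (along,across)
    o,d=ray('scene',*px);t=((O-o)@n+h)/(d@n);P=o+t*d-O;return (P@u*1000).round(1),(P@c*1000).round(1)
Z=lambda X,Y:uc(X,Y,320,150,5)
print("deck downhill near corner",rp(Z(430,240),.032),"deck uphill near",rp(Z(165,260),.032))
print("deck uphill far",rp(Z(126,205),.032))
print("tab top",rp(Z(308,93),.082))
print("tube/pad corners",rp(uc(713,157,195,165,3.4),0),rp(uc(703,140,195,165,3.4),0))
print("tube hi",rp(uc(83,178,195,165,3.4),0),rp(uc(90,197,195,165,3.4),0))
s=cv2.imread("pics/scene0.png");cv2.imwrite("pics/p0.png",cv2.resize(s[150:260,360:440],None,fx=5,fy=5,interpolation=cv2.INTER_CUBIC))
E
```

```text
deck downhill near corner (np.float64(-200.4), np.float64(-21.7)) deck uphill near (np.float64(-101.9), np.float64(-23.1))
deck uphill far (np.float64(-102.1), np.float64(10.9))
tab top (np.float64(-149.6), np.float64(-6.8))
tube/pad corners (np.float64(-210.3), np.float64(-14.5)) (np.float64(-212.6), np.float64(1.2))
tube hi (np.float64(107.1), np.float64(6.5)) (np.float64(107.2), np.float64(-8.9))
```

View pics/p0.png

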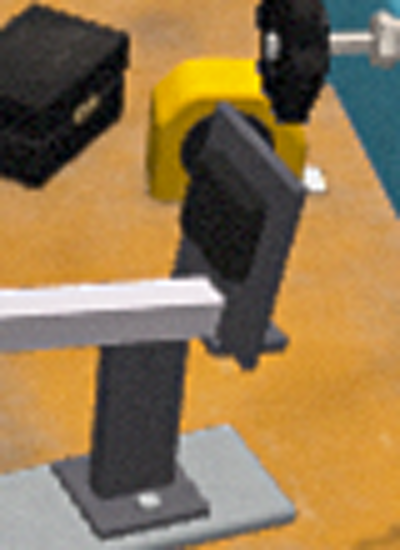

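The scene view alone leaves a ~5 mm ambiguity, depending on whether the black end cap counts as part of the tube. I'll move the arm aside for a clear top view.

```bash
python3 -m jog '{"xyz":[[-25,30,0],[-25,30,0],[-25,30,0],[-25,30,0],[-25,30,0],[-25,30,0],[0,0,0],[0,0,0]],"rot":[[0,0,0],[0,0,0],[0,0,0],[0,0,0],[0,0,0],[0,0,0],[0,0,0],[0,0,0]],"jaw":[85,85,85,85,85,85,85,85]}'
python3 - <<'E'
from cell import *
import cv2,numpy as np
im=read_camera("top")[:,:,::-1];cv2.imwrite("pics/t8.png",cv2.resize(im[170:250,370:480],None,fx=7,fy=7,interpolation=cv2.INTER_CUBIC))
cv2.imwrite("pics/t8f.png",im)
b=read_camera("scene")[:,:,::-1]
g=lambda x:cv2.cvtColor(np.ascontiguousarray(x[150:240,345:415]),cv2.COLOR_BGR2GRAY).astype(np.float32)
print(cv2.phaseCorrelate(g(cv2.imread("pics/z6.png")),g(b)))
E
```

```text
clock: 11.68
tcp_pos: [0.4498, 0.38, 0.4835]
tool_rot: [-0.052, 0.747, 0.66, 0.059]
ft_force: [0.3, 0.1, -0.1]
gripper_width: 0.0846
((0.00853145052820281, 0.020609492835305332), 0.985461860527227)
```

View pics/t8.png

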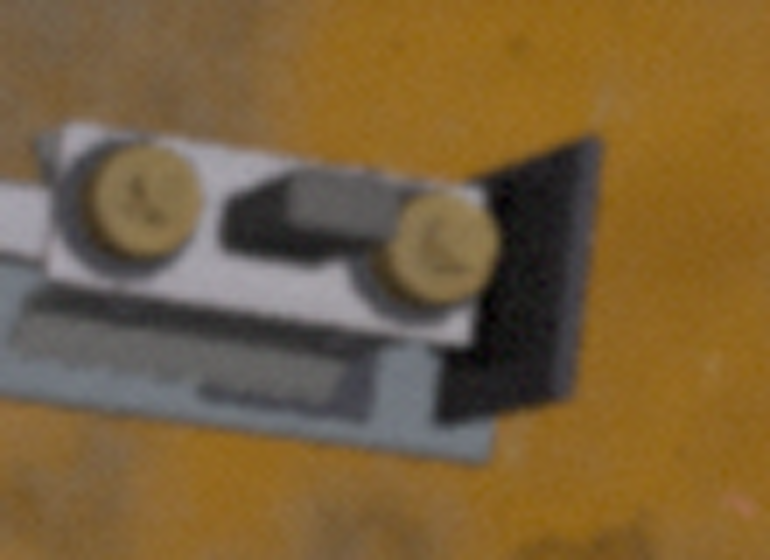

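View pics/t8f.png

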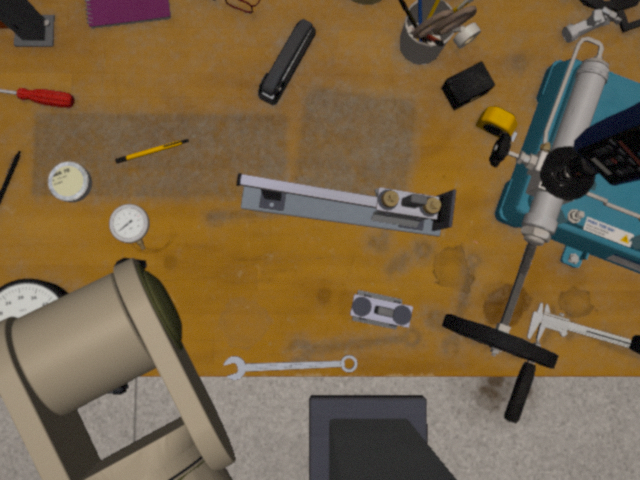

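The unobstructed top view shows the deck's end meeting the dark pad with no visible gap (crop 475–490, 185–345). Both plugs are seated, and the empty carrier hasn't moved (381,310). Image motion since the earlier picture is 0.02 px, so the carrier is at rest.

```bash
python3 -c "
from cell import *
print(sign_off(), telemetry.state()['clock'])"
```

```text
the job is handed in; nothing more can be done
the job is handed in; nothing more can be done
```

The loaded carrier is at the low end of the rail, resting against the stop with both plugs on it. I gripped it by the tab and lowered it over the rail near the high end, tilted 9° to match the slope. Contact showed when the load on the wrist went from about −5 N to 0. I then opened the jaws and withdrew along the tool axis, and it rolled down by itself.

**Last checks**
- **At rest:** it shifted only 0.02 px between pictures about 2 s apart.
- **Against the stop:** the clear top view shows the end of its deck at the pad with no visible gap.
- **Empty carrier:** it is still at the same pixel position in the top view as at the start.
- **Robot:** the arm is well clear with the gripper open. The clock read about 11.7 s just before I handed in.

**Check that disagreed:** from the scene camera alone, the carrier measured about 5 mm short of the expected rest point. That gap closes if the rail's black end cap counts as part of the tube length. I went by the top view, which shows it touching.

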